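# Roll the press roller up its loading ramp and hold it at the stop

## Robot

A 6-joint arm with a two-finger parallel gripper is mounted at the origin on the work surface. World frame = base frame: x ahead of the robot, y to its left, z up, the work surface at z = 0. Lengths are in m, angles in degrees, forces in N, time in s.
With the tool pointing down it reaches from about 0.3 to 0.75 m from the base axis. Payload 8.5 kg.
Tool frame: the origin (TCP) lies on the mounting face of the last link; the fingertips stand 173 mm ahead of it and the grasp point (between the pads) lies 155 mm ahead of it (env.tips_ahead is the distance from the TCP to the fingertips, in m); z points along the fingers, x is the direction in which the jaws open and shut, and the axes are right-handed (so a half turn about z gives the same grasp; the last joint's range is limited). The gripper opens to 85 mm and grips with 20 to 120 N. Pads are 22 mm wide; open, the fingers measure 114 mm over their backs; the gripper's body (76 mm by 85 mm) begins 54 mm behind the grasp point. The pads swing forward as they close: fully open they stand 13 mm farther back than shut.
Start: joints at [55.732, 21.807, 74.336, -0, 83.858, -12.336], TCP at [0.205, 0.51, 0.405] pointing down, gripper open.
Joint ranges: [-178.18, 178.18], [-50.72, 133.34], [12.68, 142.11], [-81.47, 261.47], [9.98, 163.14], [-165.26, 165.26]. Speed limits (degrees/s): [136.94, 136.94, 180, 180, 180, 180].

## Interface

Orientations are given as a 3x3 rotation matrix whose columns are the frame's x, y, z axes.
In Python, from rig import env gives the robot as it stands. The module is installed in compiled form; this text tells all that it offers.
- The arm moves only by the tool step_arm, never from a script. Its argument "increments" is a list of rows, each an object of numbers: "x", "y", "z": the shift along the tool's x, y, z in cm; "wx", "wy", "wz": the turn, a rotation vector about the tool's x, y, z in rad; "gripper": the finger opening in cm, from 0 to 8.54. A call has 1 to 20 rows; each row shifts and turns the commanded pose from where the row before left it, along the tool's axes as they then stand; what a row does not reach is not made up. A row lasts 1/10 s, in which the tool goes at most 50 mm and 8.59 degrees, less where a joint would pass 70% of its speed; a pose out of reach is approached as far as the arm can. A call with a gripper value outside its range is refused whole. The fingers move at their own pace and stop on an object; "newtons" is the grip in N (left out, the last holds). Time passes only in rows, so rows that do not move let the fingers close. It gives the time, the measured TCP pose, the force and the opening at its end, in the units of the state.
- env.observe(): the state, without advancing time (a new reading comes with each control period).
- env.get_image(name): name is "side" or "top" or "wrist"; returns a dict with "color" (480x640x3 uint8, blue, green, red), "camera_matrix" (3x3 intrinsics, pixels), "distortion" ([k1, k2, p1, p2, k3] as OpenCV has them; the pictures are not rectified), "rvec" (rotation vector, rad) and "tvec" (3), from world to camera coordinates, as OpenCV has them. Camera axes: x right, y down, z forward; pixel columns grow to the right and rows downward; lengths in m; the calibration is good to about 2 mm. A picture is of the moment at which its call begins. There is no depth.
- env.close_job(): hands the job in, once; it reports no verdict.
The state is a dict: "time_s": time; "q": joint angles; "qvel": joint speeds; "joint_efforts": joint torques, N m; "position": TCP position; "tool_rot": TCP orientation; "ft_force": force on the tool from outside, world axes, zero at the start; "wrist_torque": the same for the moment, N m; "grip_width": finger opening in m.
Only numpy, scipy, OpenCV 4.12 (cv2) and the standard library are available. Lean on these libraries where they do the work, as an engineer would, in place of code of your own. Each camera call takes 0.05 s, during which the arm holds its last target. There are 200 camera calls.

## Task

On the capsule-filling bench, push the steel press roller that lies at the foot of the little loading ramp slowly up the ramp until it rests squarely against the clamped stop bar, keeping the fingers behind it so that it never runs ahead or rolls back. Only push it with the fingertips or the outside of the fingers, do not pinch or lift it, do not shove the stop bar along its rails, and leave everything else on the bench alone. Finish while the fingers are still pressing the roller firmly against the stop.

Things in the scene. Friction and masses are not known exactly. Their poses are not given: they have to be found in the camera images.
- roller: the steel press roller, a hollow sleeve lying across the ramp: 44 mm diameter, 110 mm long, about 0.5 kg, dark bores and rings at its ends. Origin at its centre; its y axis runs along it, x and z turn as it rolls. It starts resting against the foot lip, centre 14 mm uphill of the deck's origin and 22 mm above the surface, and, polished, rolls back there freely when let go; 1 to 2 N move it
- roller_a (a point): point on the roller's axis, 30 mm from its centre along its own +y
- roller_b (a point): point on the roller's axis, 30 mm from its centre along its own -y
- deck: the fixed steel ramp surface, 140 mm wide, tilted 7 degrees, from x = -12 to 288 mm. Origin mid-width on the surface (30 mm above the table) at the uphill face of the foot lip; x points uphill along the surface, y across, z out of it. The lip (x = -12 to 0) stands 5 mm above the surface, nothing stands downhill of it. Side rails 12 mm high leave a lane 116 mm wide
- stop_face (a point): point in the stop bar's downhill face, mid-width, 22 mm above the ramp surface (the height of the roller's axis). The roller's centre is 22 mm downhill of it when it touches
- stop: the stop bar, dark steel, across both rails: 20 mm thick, 150 mm wide, top 40 mm above the ramp surface, a knurled thumbscrew at each end up to 56 mm above it. Origin in its downhill face, mid-width, on the ramp surface; axes as the deck's. Clamped 150 to 240 mm uphill of the deck's origin; it slips under about 45 N
- sleeve: bystander beside the ramp: spare steel sleeve standing upright, 44 mm diameter, 80 mm high; origin at the centre of its underside
- thumbscrew: bystander beside the ramp: spare knurled thumbscrew standing on its head, 26 mm diameter, 30 mm high; origin at the centre of its underside
- spatula: bystander beside the ramp: spatula with black handle lying flat, 180 mm long, along its x axis; origin under its middle
- jar: bystander: glass jar with white cap, 70 mm diameter, 90 mm high; origin at the centre of its underside
- flask: bystander: amber bottle, 56 mm diameter, 120 mm high; origin at the centre of its underside
- beaker: bystander: open glass beaker, 68 mm diameter, 85 mm high; origin at the centre of its underside
- tray: bystander: open steel tray 120 by 90 mm, 30 mm high; origin at the centre of its underside
Things that resemble listed ones, but are neither listed nor needed, are in the scene too. Leave any red or yellow look-alike of the roller alone.

How it is judged (in metres and radians):
On the way, in this order (a step that is already met when the one before it is completed fails the run):
1. the roller is on its way up the ramp, 40 mm or more above where it started, pushed by the fingers (x of roller in the frame of deck above 0.054 m and contact force between the fingers and roller above 0.05 N).
2. the roller has reached the stop bar and the fingers hold it there (x of roller in the frame of stop above -0.025 m and contact force between the fingers and roller above 0.3 N), for 0.2 s.
At the end, for the whole second after the job is handed in: the roller lies on the ramp surface (within 4 mm) square to the ramp (within 3 degrees), its side within 3 mm of the stop bar's face, at rest, and the fingers still press it (over 0.3 N) against the stop (over 0.3 N) (all of step 2 and x of roller in the frame of stop below -0.018 m and z of roller in the frame of deck between 0.019 and 0.026 m and angle between the y axis of roller and the y axis of deck, either way round below 0.05 rad and contact force between roller and stop above 0.3 N and linear speed of roller below 0.02 m/s); the arm keeps its last pose, push and grip.
It fails at once if the roller is lifted off the ramp (more than 8 mm) or falls off it (z of roller in the frame of deck above 0.03 m or z of roller in the frame of deck below 0.015 m or x of roller in the frame of deck below 0.005 m).
It fails at once if the roller is pinched (the fingers close around it) (distance between the grasp point and roller below 0.024 m or distance between the grasp point and roller_a below 0.024 m or distance between the grasp point and roller_b below 0.024 m).
It fails at once if the roller runs ahead or rolls back (faster than 0.25 m/s) (linear speed of roller above 0.25 m/s).
It fails at once if the stop bar is shoved along its rails (more than 5 mm) (distance of stop_face from where it was at the start of the episode above 0.005 m).
It fails at once if a bystander is moved more than 15 mm or tipped (distance of any of sleeve, thumbscrew, spatula, jar, flask, beaker, tray from where it was at the start of the episode above 0.015 m or angle between any of sleeve, thumbscrew, spatula, jar, flask, beaker, tray's own z axis and vertical above 0.3 rad).
It also fails if it takes over 42 s, if anything falls off the work surface, if the arm or the gripper's body presses on something with over 40 N, if the wrist force passes 120 N, or if a joint passes its speed limit or range.

## Working session

There is one attempt and no reset: what is moved stays moved. The work goes in short steps, Python scripts to look and compute and a tool call to move; the robot and the scene stay as the last step left them, time stands still between calls to the robot, and variables do not carry over. Pictures are saved under pics/ and viewed, about 8 in all and at most 12, crops included, and the job is handed in when it is done.

Besides the shell and the picture viewer there is one more tool, called after "Call:" as name(argument=value, ...) on one line, values as JSON. step_arm: Moves the arm, as the interface text tells. Its arguments: {"type":"object","properties":{"increments":{"type":"array"},"newtons":{"type":"number"}},"required":["increments"]}

```bash
mkdir -p pics
cat > h.py <<'E'
import numpy as np,cv2
from rig import env
def shot(n,f):
    d=env.get_image(n);cv2.imwrite(f'pics/{f}.png',d['color']);np.save(f'pics/{f}.npy',d,allow_pickle=True);return d
def load(f): return np.load(f'pics/{f}.npy',allow_pickle=True).item()
def ray(d,uv):
    R=cv2.Rodrigues(np.array(d['rvec'],float))[0];t=np.array(d['tvec'],float).ravel()
    p=cv2.undistortPoints(np.array(uv,float).reshape(-1,1,2),np.array(d['camera_matrix']),np.array(d['distortion'])).reshape(-1,2)
    return -R.T@t,(R.T@np.c_[p,np.ones(len(p))].T).T
def atz(d,uv,z):
    c,r=ray(d,uv);return c+r*((np.asarray(z)-c[2])/r[:,2])[:,None]
def proj(d,P): return cv2.projectPoints(np.array(P,float).reshape(-1,3),np.array(d['rvec'],float),np.array(d['tvec'],float),np.array(d['camera_matrix']),np.array(d['distortion']))[0].reshape(-1,2)
E
python3 - <<'E'
from h import *
for n in('top','side'):
    d=shot(n,n+'0');print(n,ray(d,[[320,240]]))
E
```

```text
top (array([ 0.30008074, -0.02904658,  1.10669758]), array([[ 0.1930483 ,  0.01547788, -0.98108956]]))
side (array([0.48792633, 1.07886978, 0.70522892]), array([[ 0.01365193, -0.86486573, -0.50218439]]))
```

View pics/top0.png

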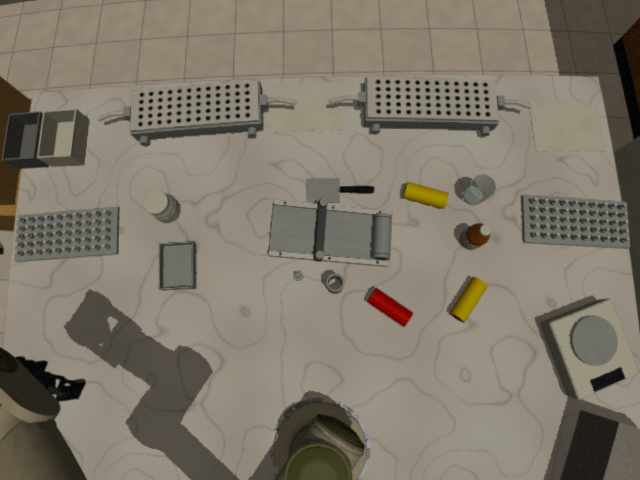

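View pics/side0.png

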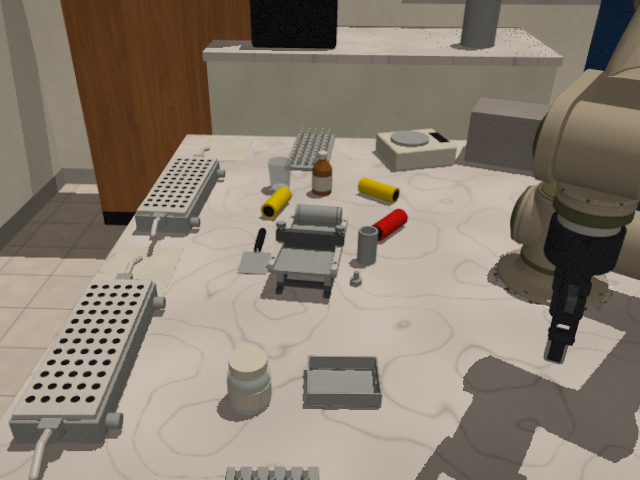

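The top view shows the grey steel roller at (382,236) at the foot of the ramp, with the stop bar at (320,230) and uphill to the image left (+y). Look-alikes are yellow at (425,195) and (468,300), red at (389,307), and the upright spare sleeve at (334,282). I choose the grey one lying on the ramp and check it in a close crop.

Run:
```python
import cv2
a=cv2.imread('pics/top0.png')[170:330,250:490]
b=cv2.imread('pics/side0.png')[190:300,230:420]
cv2.imwrite('pics/c0.png',cv2.resize(a,(792,528),interpolation=cv2.INTER_CUBIC))
```

```text
(no output)
```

View pics/c0.png

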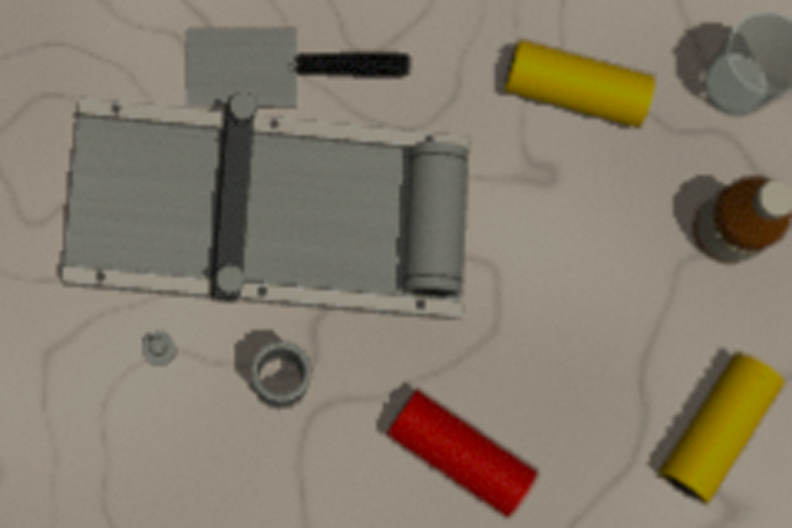

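Run:
```python
from h import *
from scipy.optimize import least_squares
d=load('top0')
c=lambda p:np.array(p)/3.3+[250,170]
t=np.radians(7)
def T(p):
    x,y,yaw=p;cz,sz=np.cos(yaw),np.sin(yaw)
    R=np.array([[cz,-sz,0],[sz,cz,0],[0,0,1]])@np.array([[np.cos(t),0,-np.sin(t)],[0,1,0],[np.sin(t),0,np.cos(t)]])
    return R,np.array([x,y,.03])
pts=np.array([[.288,-.07,.012],[.288,.07,.012],[-.012,-.07,.012],[-.012,.07,.012]])
uv=c([[78,99],[60,280],[469,136],[462,317]])
def f(p):
    R,o=T(p[:3]);s=p[3]
    S=np.array([[s+.01,-.068,.056],[s+.01,.068,.056]])
    S2=np.array([[.014,-.055,.022],[.014,.055,.022]])
    return np.r_[(proj(d,pts@R.T+o)-uv).ravel(),(proj(d,S@R.T+o)-c([[242,106],[230,278]]))[:,0].ravel()]
s=least_squares(f,[.5,-.1,1.57,.17]);p=s.x
print(p,np.degrees(p[2]),f(p).round(1))
R,o=T(p[:3]);P=lambda a:(R@np.array(a)+o)
for n,a in dict(rolltop=[.014,0,.044],ra=[.014,.055,.022],rb=[.014,-.055,.022],r=[.014,0,.022],stopd=[p[3],0,.04],goal=[p[3]-.022,0,.022]).items():print(n,P(a).round(4),((proj(d,P(a))[0]-[250,170])*3.3).round(0))
print(R.round(4).tolist(),o)
# stop bar downhill top edge: pixel-> deck coords
n=R[:,2]
for q in ([252,200],[248,200],[470,215],[412,215]):
    cc,r=ray(d,[c(q)]);
    for h in(.04,.022,0.0):
        k=((o+n*h-cc)@n)/(r[0]@n);print(q,h,(R.T@(cc+k*r[0]-o)).round(4))
# bystanders
print(atz(d,c([[425,355],[625,535],[0,0]]) if 0 else c([[280,375]]),.08), atz(d,c([[480,450]]),.03))
```

```text
[ 0.51134836 -0.17706098  1.47826197  0.15831834] 84.69817210492221 [ 0.1 -0.4  0.2  0.5 -0.1  0.1 -0.2 -0.2  0.2 -0.2]
rolltop [ 0.5121 -0.1686  0.0754] [442. 214.]
ra [ 0.4576 -0.1608  0.0535] [432. 292.]
rb [ 0.5671 -0.171   0.0535] [438. 149.]
r [ 0.5124 -0.1659  0.0535] [435. 220.]
stopd [ 0.5254 -0.0254  0.089 ] [247. 197.]
goal [ 0.5236 -0.045   0.0684] [274. 205.]
[[0.0917, -0.9957, -0.0113], [0.9883, 0.0924, -0.1213], [0.1219, 0.0, 0.9925]] [ 0.51134836 -0.17706098  0.03      ]
[252, 200] 0.04 [0.1548 0.002  0.04  ]
[252, 200] 0.022 [ 0.153  -0.0019  0.022 ]
[252, 200] 0.0 [ 0.1507 -0.0067  0.    ]
[248, 200] 0.04 [0.1577 0.0023 0.04  ]
[248, 200] 0.022 [ 0.1559 -0.0016  0.022 ]
[248, 200] 0.0 [ 0.1537 -0.0064 -0.    ]
[470, 215] 0.04 [-0.0081 -0.002   0.04  ]
[470, 215] 0.022 [-0.0128 -0.006   0.022 ]
[470, 215] 0.0 [-0.0186 -0.0109  0.    ]
[412, 215] 0.04 [0.0357 0.0021 0.04  ]
[412, 215] 0.022 [ 0.0318 -0.0018  0.022 ]
[412, 215] 0.0 [ 0.0269 -0.0067  0.    ]
[[ 0.39590498 -0.04588726  0.08      ]] [[ 0.3407634  -0.19465695  0.03      ]]
```

```bash
cat >> h.py <<'E'
from scipy.spatial.transform import Rotation as Ro
RD=np.array([[0.0917,-0.9957,-0.0113],[0.9883,0.0924,-0.1213],[0.1219,0,0.9925]]);OD=np.array([.51135,-.17706,.03]);SX=.1583
def state():
    s=env.observe();R=np.array(s['tool_rot']);p=np.array(s['position']);tip=p+R[:,2]*env.tips_ahead
    print('t',s['time_s'],'q',np.round(s['q'],1),'tip in deck mm',(RD.T@(tip-OD)*1000).round(1),'F deck',(RD.T@np.array(s['ft_force'])).round(2),'grip',s['grip_width'])
    return s,R,tip
E
python3 - <<'E'
from h import *
s,R,tip=state();print(R.round(3).tolist(),env.tips_ahead,tip)
for sg in(1,-1):
    x=sg*RD[:,1];z=-RD[:,2];y=np.cross(z,x);G=np.c_[x,y,z]
    print(sg,'rotvec tool',Ro.from_matrix(R.T@G).as_rotvec().round(3))
    for a in([-.055,0,.11],[-.055,0,.009],[-.025,0,.009]):
        print(a,'tool shift cm from now', (G.T@(RD@np.array(a)+OD-tip)*100).round(2))
E
```

```text
t 0.1 q [ 55.7  21.8  74.4  -0.   83.9 -12.3] tip in deck mm [675.4 368.2 119.4] F deck [0.31 0.53 0.11] grip 0.08540625499148792
[[0.374, 0.928, -0.001], [0.928, -0.374, -0.001], [-0.001, -0.0, -1.0]] 0.1734 [0.20530406 0.50996307 0.23077926]
1 rotvec tool [-0.086  0.114 -1.858]
[-0.055, 0, 0.11] tool shift cm from now [-36.82 -73.03   0.94]
[-0.055, 0, 0.009] tool shift cm from now [-36.82 -73.03  11.04]
[-0.025, 0, 0.009] tool shift cm from now [-36.82 -70.03  11.04]
-1 rotvec tool [0.106 0.08  1.279]
[-0.055, 0, 0.11] tool shift cm from now [36.82 73.03  0.94]
[-0.055, 0, 0.009] tool shift cm from now [36.82 73.03 11.04]
[-0.025, 0, 0.009] tool shift cm from now [36.82 70.03 11.04]
```

Call:
step_arm(increments=[{"wx": 0.0106,"wy": 0.008,"wz": 0.128,"gripper": 5},{"wx": 0.0106,"wy": 0.008,"wz": 0.128},{"wx": 0.0106,"wy": 0.008,"wz": 0.128},{"wx": 0.0106,"wy": 0.008,"wz": 0.128},{"wx": 0.0106,"wy": 0.008,"wz": 0.128},{"wx": 0.0106,"wy": 0.008,"wz": 0.128},{"wx": 0.0106,"wy": 0.008,"wz": 0.128},{"wx": 0.0106,"wy": 0.008,"wz": 0.128},{"wx": 0.0106,"wy": 0.008,"wz": 0.128},{"wx": 0.0106,"wy": 0.008,"wz": 0.128}])

```text
invalid input at $.increments[0]: expected keys x, y, z, wx, wy, wz, gripper
```

Call:
step_arm(increments=[{"x": 1.84,"y": 3.65},{"x": 1.84,"y": 3.65},{"x": 1.84,"y": 3.65},{"x": 1.84,"y": 3.65},{"x": 1.84,"y": 3.65},{"x": 1.84,"y": 3.65},{"x": 1.84,"y": 3.65},{"x": 1.84,"y": 3.65},{"x": 1.84,"y": 3.65},{"x": 1.84,"y": 3.65},{"x": 1.84,"y": 3.65},{"x": 1.84,"y": 3.65},{"x": 1.84,"y": 3.65},{"x": 1.84,"y": 3.65},{"x": 1.84,"y": 3.65},{"x": 1.84,"y": 3.65},{"x": 1.84,"y": 3.65},{"x": 1.84,"y": 3.65},{"x": 1.84,"y": 3.65},{"x": 1.84,"y": 3.65}])

```text
invalid input at $.increments[0]: expected keys x, y, z, wx, wy, wz, gripper
```

```bash
cat > g.py <<'E'
from h import *
import sys
s,R,tip=state();x=-RD[:,1];z=-RD[:,2];G=np.c_[x,np.cross(z,x),z]
print('rotvec left',Ro.from_matrix(R.T@G).as_rotvec().round(3))
for a in([-55,0,110],[-55,0,9],[-25,0,9],[(SX-.055)*1000,0,9]): print(a,(R.T@(RD@(np.array(a)/1000)+OD-tip)*100).round(2))
E
python3 g.py; python3 -c "
from h import *
d=shot('wrist','w1')"
```

```text
t 0.1 q [ 55.7  21.8  74.4  -0.   83.9 -12.3] tip in deck mm [675.4 368.2 119.4] F deck [0.31 0.53 0.11] grip 0.08540625499148792
rotvec left [0.106 0.08  1.279]
[-55, 0, 110] [-58.8   56.     9.89]
[-55, 0, 9] [-57.61  55.65  19.91]
[-25, 0, 9] [-54.75  54.8   19.54]
[103.3, 0, 9] [-42.55  51.16  17.97]
```

View pics/w1.png

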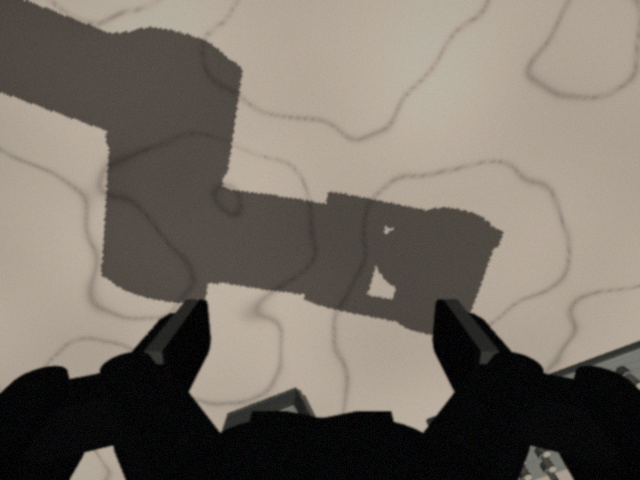

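The move call needs every key in each row, so nothing moved. The wrist view shows only the open fingers at (205,300) and (440,300) over bare table at the start pose.

Call:
step_arm(increments=[{"x": 0,"y": 0,"z": 0,"wx": 0.0106,"wy": 0.008,"wz": 0.128,"gripper": 5},{"x": 0,"y": 0,"z": 0,"wx": 0.0106,"wy": 0.008,"wz": 0.128,"gripper": 5},{"x": 0,"y": 0,"z": 0,"wx": 0.0106,"wy": 0.008,"wz": 0.128,"gripper": 5},{"x": 0,"y": 0,"z": 0,"wx": 0.0106,"wy": 0.008,"wz": 0.128,"gripper": 5},{"x": 0,"y": 0,"z": 0,"wx": 0.0106,"wy": 0.008,"wz": 0.128,"gripper": 5},{"x": 0,"y": 0,"z": 0,"wx": 0.0106,"wy": 0.008,"wz": 0.128,"gripper": 5},{"x": 0,"y": 0,"z": 0,"wx": 0.0106,"wy": 0.008,"wz": 0.128,"gripper": 5},{"x": 0,"y": 0,"z": 0,"wx": 0.0106,"wy": 0.008,"wz": 0.128,"gripper": 5},{"x": 0,"y": 0,"z": 0,"wx": 0.0106,"wy": 0.008,"wz": 0.128,"gripper": 5},{"x": 0,"y": 0,"z": 0,"wx": 0.0106,"wy": 0.008,"wz": 0.128,"gripper": 5}], newtons=40)

```text
time_s: 1.15
position: [0.2054, 0.5101, 0.4045]
tool_rot: [[0.995, -0.098, 0.012], [-0.099, -0.987, 0.123], [-0.0, -0.123, -0.992]]
ft_force: [-0.5, 0.0, 0.3]
grip_width: 0.0497
```

```bash
python3 g.py
```

```text
t 1.15 q [55.2 20.8 76.   3.5 77.  60.3] tip in deck mm [697.  368.  118.4] F deck [0.03 0.52 0.27] grip 0.049739049788040376
rotvec left [-0.002 -0.001 -0.006]
[-55, 0, 110] [37.28 74.96  0.74]
[-55, 0, 9] [37.28 74.98 10.84]
[-25, 0, 9] [37.26 71.98 10.85]
[103.3, 0, 9] [37.18 59.15 10.87]
```

Call:
step_arm(increments=[{"x": 1.86,"y": 3.75,"z": 0,"wx": 0,"wy": 0,"wz": 0,"gripper": 5},{"x": 1.86,"y": 3.75,"z": 0,"wx": 0,"wy": 0,"wz": 0,"gripper": 5},{"x": 1.86,"y": 3.75,"z": 0,"wx": 0,"wy": 0,"wz": 0,"gripper": 5},{"x": 1.86,"y": 3.75,"z": 0,"wx": 0,"wy": 0,"wz": 0,"gripper": 5},{"x": 1.86,"y": 3.75,"z": 0,"wx": 0,"wy": 0,"wz": 0,"gripper": 5},{"x": 1.86,"y": 3.75,"z": 0,"wx": 0,"wy": 0,"wz": 0,"gripper": 5},{"x": 1.86,"y": 3.75,"z": 0,"wx": 0,"wy": 0,"wz": 0,"gripper": 5},{"x": 1.86,"y": 3.75,"z": 0,"wx": 0,"wy": 0,"wz": 0,"gripper": 5},{"x": 1.86,"y": 3.75,"z": 0,"wx": 0,"wy": 0,"wz": 0,"gripper": 5},{"x": 1.86,"y": 3.75,"z": 0,"wx": 0,"wy": 0,"wz": 0,"gripper": 5},{"x": 1.86,"y": 3.75,"z": 0,"wx": 0,"wy": 0,"wz": 0,"gripper": 5},{"x": 1.86,"y": 3.75,"z": 0,"wx": 0,"wy": 0,"wz": 0,"gripper": 5},{"x": 1.86,"y": 3.75,"z": 0,"wx": 0,"wy": 0,"wz": 0,"gripper": 5},{"x": 1.86,"y": 3.75,"z": 0,"wx": 0,"wy": 0,"wz": 0,"gripper": 5},{"x": 1.86,"y": 3.75,"z": 0,"wx": 0,"wy": 0,"wz": 0,"gripper": 5},{"x": 1.86,"y": 3.75,"z": 0,"wx": 0,"wy": 0,"wz": 0,"gripper": 5},{"x": 1.86,"y": 3.75,"z": 0,"wx": 0,"wy": 0,"wz": 0,"gripper": 5},{"x": 1.86,"y": 3.75,"z": 0,"wx": 0,"wy": 0,"wz": 0,"gripper": 5},{"x": 1.86,"y": 3.75,"z": 0,"wx": 0,"wy": 0,"wz": 0,"gripper": 5},{"x": 1.86,"y": 3.75,"z": 0,"wx": 0,"wy": 0,"wz": 0,"gripper": 5}])

```text
time_s: 3.15
position: [0.5065, -0.2674, 0.3118]
tool_rot: [[0.996, -0.093, 0.012], [-0.094, -0.988, 0.123], [0.0, -0.124, -0.992]]
ft_force: [0.7, 0.3, 0.1]
grip_width: 0.0497
```

```bash
python3 g.py; python3 -c "
from h import *
d=shot('wrist','w2')"
```

```text
t 3.15 q [-40.5  29.1  78.5   6.   76.6 -36.8] tip in deck mm [-55.   -3.6 117.3] F deck [ 0.41 -0.68  0.02] grip 0.04969154216695052
rotvec left [-0.002 -0.    -0.001]
[-55, 0, 110] [-0.36  0.    0.73]
[-55, 0, 9] [-0.37  0.02 10.83]
[-25, 0, 9] [-0.37 -2.98 10.84]
[103.3, 0, 9] [ -0.39 -15.81  10.87]
```

View pics/w2.png

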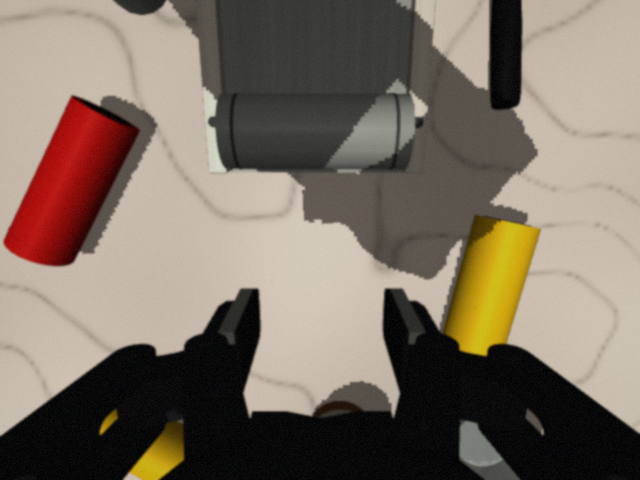

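Run:
```python
from h import *
d=load('top0');c=lambda p:np.array(p)/3.3+[250,170]
for n,q,z in(('flask cap',[775,190],.12),('flask base edge',[735,262],.0),('yel',[505,92],.022),('yel2',[640,128],.022),('beak',[738,82],0)):
    print(n,(RD.T@(atz(d,[c(q)],z)[0]-OD)*1000).round())
```

```text
flask cap [-211.  -24.  117.]
flask base edge [-236.    6.   -1.]
yel [ -44. -113.   -3.]
yel2 [-151.  -91.   10.]
beak [-238. -142.   -1.]
```

Call:
step_arm(increments=[{"x": -0.12,"y": 0,"z": 2,"wx": 0,"wy": 0,"wz": 0,"gripper": 5},{"x": -0.12,"y": 0,"z": 2,"wx": 0,"wy": 0,"wz": 0,"gripper": 5},{"x": -0.12,"y": 0,"z": 2,"wx": 0,"wy": 0,"wz": 0,"gripper": 5},{"x": 0,"y": 0,"z": 2,"wx": 0,"wy": 0,"wz": 0,"gripper": 5},{"x": 0,"y": 0,"z": 1.8,"wx": 0,"wy": 0,"wz": 0,"gripper": 5},{"x": 0,"y": 0,"z": 1,"wx": 0,"wy": 0,"wz": 0,"gripper": 5},{"x": 0,"y": -0.8,"z": 0,"wx": 0,"wy": 0,"wz": 0,"gripper": 5},{"x": 0,"y": -0.8,"z": 0,"wx": 0,"wy": 0,"wz": 0,"gripper": 5},{"x": 0,"y": -0.8,"z": 0,"wx": 0,"wy": 0,"wz": 0,"gripper": 5}])

```text
time_s: 4.1
position: [0.5064, -0.2276, 0.2091]
tool_rot: [[0.996, -0.092, 0.013], [-0.093, -0.988, 0.122], [0.002, -0.123, -0.992]]
ft_force: [-0.7, 0.2, -0.1]
grip_width: 0.0497
```

```bash
python3 g.py; python3 -c "
from h import *
d=shot('wrist','w3')"
```

```text
t 4.1 q [-37.4  35.   88.    6.9  60.8 -35.6] tip in deck mm [-28.4  -0.1  10.5] F deck [ 0.13  0.75 -0.07] grip 0.04974032143726578
rotvec left [-0.001 -0.002 -0.001]
[-55, 0, 110] [ 0.02  2.65 -9.95]
[-55, 0, 9] [-0.    2.66  0.15]
[-25, 0, 9] [-0.01 -0.34  0.15]
[103.3, 0, 9] [ -0.02 -13.17   0.17]
```

View pics/w3.png

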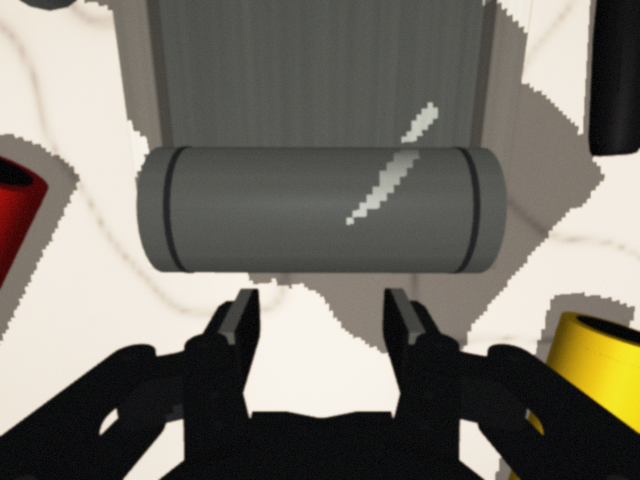

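Fingertips stand below the roller (138–505 px wide, centre 321), which is square to them. I start the slow push.

Call:
step_arm(increments=[{"x": 0,"y": -0.2,"z": 0.05,"wx": 0,"wy": 0,"wz": 0,"gripper": 5},{"x": 0,"y": -0.2,"z": 0.05,"wx": 0,"wy": 0,"wz": 0,"gripper": 5},{"x": 0,"y": -0.15,"z": 0,"wx": 0,"wy": 0,"wz": 0,"gripper": 5},{"x": 0,"y": -0.15,"z": 0,"wx": 0,"wy": 0,"wz": 0,"gripper": 5},{"x": 0,"y": -0.15,"z": 0,"wx": 0,"wy": 0,"wz": 0,"gripper": 5},{"x": 0,"y": -0.15,"z": 0,"wx": 0,"wy": 0,"wz": 0,"gripper": 5},{"x": 0,"y": -0.15,"z": 0,"wx": 0,"wy": 0,"wz": 0,"gripper": 5},{"x": 0,"y": -0.15,"z": 0,"wx": 0,"wy": 0,"wz": 0,"gripper": 5},{"x": 0,"y": -0.15,"z": 0,"wx": 0,"wy": 0,"wz": 0,"gripper": 5},{"x": 0,"y": -0.2,"z": 0,"wx": 0,"wy": 0,"wz": 0,"gripper": 5},{"x": 0,"y": -0.2,"z": 0,"wx": 0,"wy": 0,"wz": 0,"gripper": 5},{"x": 0,"y": -0.2,"z": 0,"wx": 0,"wy": 0,"wz": 0,"gripper": 5}])

```text
time_s: 5.35
position: [0.5081, -0.2078, 0.2097]
tool_rot: [[0.996, -0.093, 0.012], [-0.094, -0.988, 0.123], [0.001, -0.124, -0.992]]
ft_force: [0.3, -2.5, 0.1]
grip_width: 0.05
```

```bash
python3 g.py; python3 -c "
from h import *
d=shot('wrist','w4')"
```

```text
t 5.35 q [-35.6  34.5  89.1   7.1  60.2 -33.9] tip in deck mm [-8.5  0.3  8.7] F deck [-2.42 -0.5   0.42] grip 0.04999824423638686
rotvec left [-0.002 -0.001 -0.001]
[-55, 0, 110] [  0.04   4.64 -10.14]
[-55, 0, 9] [ 0.03  4.65 -0.04]
[-25, 0, 9] [ 0.03  1.65 -0.03]
[103.3, 0, 9] [ 1.000e-02 -1.118e+01 -1.000e-02]
```

View pics/w4.png

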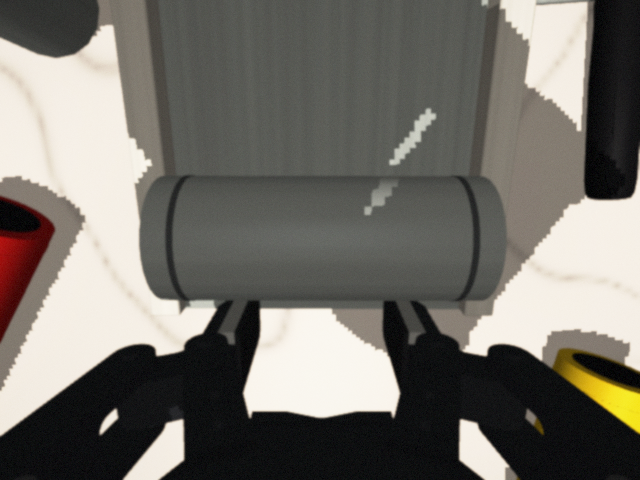

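The fingers are touching the roller with about 2.4 N, and it stays square (140–505 px). I continue.

Call:
step_arm(increments=[{"x": 0,"y": -0.25,"z": 0,"wx": 0,"wy": 0,"wz": 0,"gripper": 5},{"x": 0,"y": -0.3,"z": 0,"wx": 0,"wy": 0,"wz": 0,"gripper": 5},{"x": 0,"y": -0.3,"z": 0,"wx": 0,"wy": 0,"wz": 0,"gripper": 5},{"x": 0,"y": -0.3,"z": 0,"wx": 0,"wy": 0,"wz": 0,"gripper": 5},{"x": 0,"y": -0.3,"z": 0,"wx": 0,"wy": 0,"wz": 0,"gripper": 5},{"x": 0,"y": -0.3,"z": 0,"wx": 0,"wy": 0,"wz": 0,"gripper": 5},{"x": 0,"y": -0.3,"z": 0,"wx": 0,"wy": 0,"wz": 0,"gripper": 5},{"x": 0,"y": -0.3,"z": 0,"wx": 0,"wy": 0,"wz": 0,"gripper": 5},{"x": 0,"y": -0.3,"z": 0,"wx": 0,"wy": 0,"wz": 0,"gripper": 5},{"x": 0,"y": -0.3,"z": 0,"wx": 0,"wy": 0,"wz": 0,"gripper": 5},{"x": 0,"y": -0.3,"z": 0,"wx": 0,"wy": 0,"wz": 0,"gripper": 5},{"x": 0,"y": -0.3,"z": 0,"wx": 0,"wy": 0,"wz": 0,"gripper": 5},{"x": 0,"y": -0.3,"z": 0,"wx": 0,"wy": 0,"wz": 0,"gripper": 5},{"x": 0,"y": -0.3,"z": 0,"wx": 0,"wy": 0,"wz": 0,"gripper": 5},{"x": 0,"y": -0.3,"z": 0,"wx": 0,"wy": 0,"wz": 0,"gripper": 5},{"x": 0,"y": -0.3,"z": 0,"wx": 0,"wy": 0,"wz": 0,"gripper": 5},{"x": 0,"y": -0.3,"z": 0,"wx": 0,"wy": 0,"wz": 0,"gripper": 5},{"x": 0,"y": -0.3,"z": 0,"wx": 0,"wy": 0,"wz": 0,"gripper": 5},{"x": 0,"y": -0.3,"z": 0,"wx": 0,"wy": 0,"wz": 0,"gripper": 5},{"x": 0,"y": -0.3,"z": 0,"wx": 0,"wy": 0,"wz": 0,"gripper": 5}])

```text
time_s: 7.4
position: [0.5136, -0.1489, 0.217]
tool_rot: [[0.996, -0.093, 0.012], [-0.094, -0.988, 0.123], [0.001, -0.124, -0.992]]
ft_force: [-0.1, -2.5, -0.1]
grip_width: 0.0501
```

```bash
python3 g.py
```

```text
t 7.4 q [-29.9  32.7  91.2   7.5  59.2 -28.6] tip in deck mm [51.1  0.2  8.8] F deck [-2.53 -0.13  0.23] grip 0.050125688188499475
rotvec left [-0.002 -0.001 -0.001]
[-55, 0, 110] [  0.04  10.59 -10.14]
[-55, 0, 9] [ 0.03 10.61 -0.04]
[-25, 0, 9] [ 0.03  7.61 -0.03]
[103.3, 0, 9] [ 0.02 -5.22 -0.01]
```

Call:
step_arm(increments=[{"x": 0,"y": -0.3,"z": 0,"wx": 0,"wy": 0,"wz": 0,"gripper": 5},{"x": 0,"y": -0.3,"z": 0,"wx": 0,"wy": 0,"wz": 0,"gripper": 5},{"x": 0,"y": -0.3,"z": 0,"wx": 0,"wy": 0,"wz": 0,"gripper": 5},{"x": 0,"y": -0.3,"z": 0,"wx": 0,"wy": 0,"wz": 0,"gripper": 5},{"x": 0,"y": -0.3,"z": 0,"wx": 0,"wy": 0,"wz": 0,"gripper": 5},{"x": 0,"y": -0.3,"z": 0,"wx": 0,"wy": 0,"wz": 0,"gripper": 5},{"x": 0,"y": -0.3,"z": 0,"wx": 0,"wy": 0,"wz": 0,"gripper": 5},{"x": 0,"y": -0.3,"z": 0,"wx": 0,"wy": 0,"wz": 0,"gripper": 5},{"x": 0,"y": -0.3,"z": 0,"wx": 0,"wy": 0,"wz": 0,"gripper": 5},{"x": 0,"y": -0.3,"z": 0,"wx": 0,"wy": 0,"wz": 0,"gripper": 5},{"x": 0,"y": -0.3,"z": 0,"wx": 0,"wy": 0,"wz": 0,"gripper": 5},{"x": 0,"y": -0.3,"z": 0,"wx": 0,"wy": 0,"wz": 0,"gripper": 5},{"x": 0,"y": -0.3,"z": 0,"wx": 0,"wy": 0,"wz": 0,"gripper": 5},{"x": 0,"y": -0.2,"z": 0,"wx": 0,"wy": 0,"wz": 0,"gripper": 5},{"x": 0,"y": -0.2,"z": 0,"wx": 0,"wy": 0,"wz": 0,"gripper": 5},{"x": 0,"y": -0.1,"z": 0,"wx": 0,"wy": 0,"wz": 0,"gripper": 5}])

```text
time_s: 9.0
position: [0.5177, -0.1055, 0.2224]
tool_rot: [[0.996, -0.093, 0.012], [-0.094, -0.988, 0.123], [0.001, -0.124, -0.992]]
ft_force: [0.0, -2.4, 1.4]
grip_width: 0.0502
```

```bash
python3 g.py; python3 -c "
from h import *
d=shot('wrist','w5')"
```

```text
t 9.0 q [-25.5  31.7  92.2   7.8  58.8 -24.3] tip in deck mm [95.1  0.2  8.8] F deck [-2.17 -0.26  1.72] grip 0.05024827083212424
rotvec left [-0.002 -0.001 -0.001]
[-55, 0, 110] [  0.04  14.99 -10.14]
[-55, 0, 9] [ 0.04 15.01 -0.04]
[-25, 0, 9] [ 0.03 12.01 -0.04]
[103.3, 0, 9] [ 0.02 -0.82 -0.01]
```

View pics/w5.png

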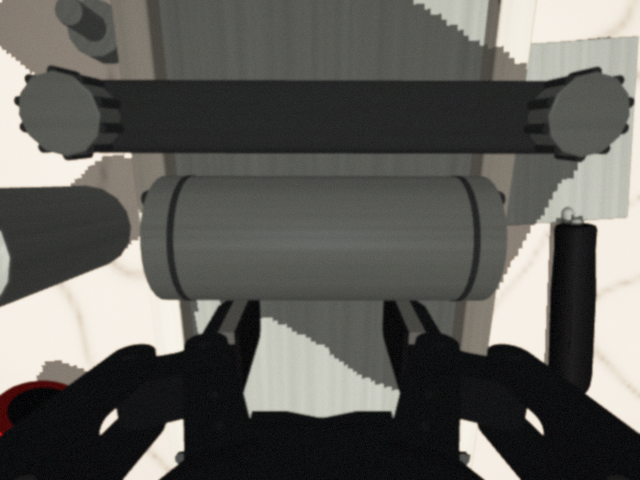

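The roller is square, with its uphill edge at row 176 and the bar edge at row 153. That is a gap of about 8 mm, which agrees with the estimate.

Call:
step_arm(increments=[{"x": 0,"y": -0.1,"z": 0,"wx": 0,"wy": 0,"wz": 0,"gripper": 5},{"x": 0,"y": -0.1,"z": 0,"wx": 0,"wy": 0,"wz": 0,"gripper": 5},{"x": 0,"y": -0.1,"z": 0,"wx": 0,"wy": 0,"wz": 0,"gripper": 5},{"x": 0,"y": -0.1,"z": 0,"wx": 0,"wy": 0,"wz": 0,"gripper": 5},{"x": 0,"y": -0.1,"z": 0,"wx": 0,"wy": 0,"wz": 0,"gripper": 5},{"x": 0,"y": -0.1,"z": 0,"wx": 0,"wy": 0,"wz": 0,"gripper": 5}])

```text
time_s: 9.65
position: [0.5182, -0.0997, 0.2232]
tool_rot: [[0.996, -0.093, 0.012], [-0.094, -0.988, 0.123], [0.001, -0.124, -0.992]]
ft_force: [0.1, -2.3, 0.6]
grip_width: 0.0498
```

Call:
step_arm(increments=[{"x": 0,"y": -0.05,"z": 0,"wx": 0,"wy": 0,"wz": 0,"gripper": 5},{"x": 0,"y": -0.05,"z": 0,"wx": 0,"wy": 0,"wz": 0,"gripper": 5}])

```text
time_s: 9.85
position: [0.5183, -0.0987, 0.2233]
tool_rot: [[0.996, -0.093, 0.012], [-0.094, -0.988, 0.123], [0.001, -0.124, -0.992]]
ft_force: [-0.1, -3.4, 0.6]
grip_width: 0.0502
```

Call:
step_arm(increments=[{"x": 0,"y": -0.05,"z": 0,"wx": 0,"wy": 0,"wz": 0,"gripper": 5}])

```text
time_s: 9.95
position: [0.5184, -0.0983, 0.2233]
tool_rot: [[0.996, -0.093, 0.012], [-0.094, -0.988, 0.123], [0.001, -0.124, -0.992]]
ft_force: [-0.2, -3.9, 0.6]
grip_width: 0.0502
```

Call:
step_arm(increments=[{"x": 0,"y": -0.05,"z": 0,"wx": 0,"wy": 0,"wz": 0,"gripper": 5},{"x": 0,"y": -0.05,"z": 0,"wx": 0,"wy": 0,"wz": 0,"gripper": 5}])

```text
time_s: 10.15
position: [0.5184, -0.0972, 0.2235]
tool_rot: [[0.996, -0.093, 0.012], [-0.094, -0.988, 0.123], [0.001, -0.124, -0.992]]
ft_force: [-0.1, -1.7, -0.0]
grip_width: 0.05
```

Call:
step_arm(increments=[{"x": 0,"y": -0.03,"z": 0,"wx": 0,"wy": 0,"wz": 0,"gripper": 5}])

```text
time_s: 10.25
position: [0.5185, -0.097, 0.2235]
tool_rot: [[0.996, -0.093, 0.012], [-0.094, -0.988, 0.123], [0.001, -0.123, -0.992]]
ft_force: [-0.3, -3.6, 0.5]
grip_width: 0.0499
```

Call:
step_arm(increments=[{"x": 0,"y": -0.03,"z": 0,"wx": 0,"wy": 0,"wz": 0,"gripper": 5}])

```text
time_s: 10.35
position: [0.5185, -0.0969, 0.2235]
tool_rot: [[0.996, -0.093, 0.012], [-0.094, -0.988, 0.122], [0.001, -0.123, -0.992]]
ft_force: [-0.6, -6.2, 0.7]
grip_width: 0.0499
```

Call:
step_arm(increments=[{"x": 0,"y": -0.03,"z": 0,"wx": 0,"wy": 0,"wz": 0,"gripper": 5}])

```text
time_s: 10.45
position: [0.5185, -0.0968, 0.2236]
tool_rot: [[0.996, -0.093, 0.012], [-0.094, -0.988, 0.122], [0.001, -0.122, -0.992]]
ft_force: [-2.3, -6.8, -0.5]
grip_width: 0.0499
```

Call:
step_arm(increments=[{"x": 0,"y": -0.02,"z": 0,"wx": 0,"wy": 0,"wz": 0,"gripper": 5},{"x": 0,"y": 0,"z": 0,"wx": 0,"wy": 0,"wz": 0,"gripper": 5},{"x": 0,"y": 0,"z": 0,"wx": 0,"wy": 0,"wz": 0,"gripper": 5},{"x": 0,"y": 0,"z": 0,"wx": 0,"wy": 0,"wz": 0,"gripper": 5},{"x": 0,"y": 0,"z": 0,"wx": 0,"wy": 0,"wz": 0,"gripper": 5}])

```text
time_s: 10.95
position: [0.5185, -0.0968, 0.2236]
tool_rot: [[0.996, -0.093, 0.012], [-0.094, -0.988, 0.122], [0.001, -0.122, -0.993]]
ft_force: [-1.3, -7.5, -0.2]
grip_width: 0.0497
```

```bash
python3 g.py; python3 -c "
from h import *
d=shot('wrist','w6');e=shot('top','t6')
a=cv2.resize(d['color'][50:320],(480,202));b=cv2.resize(e['color'][180:300,250:430],(480,320),interpolation=cv2.INTER_CUBIC)
cv2.imwrite('pics/m6.png',np.vstack([a,b]))";python3 g.py
```

```text
t 10.95 q [-24.5  31.5  92.3   7.8  58.7 -23.3] tip in deck mm [1.037e+02 1.000e-01 8.900e+00] F deck [-7.6   0.56  0.72] grip 0.049747004232960544
rotvec left [-0.    -0.001 -0.001]
[-55, 0, 110] [  0.04  15.86 -10.11]
[-55, 0, 9] [ 3.000e-02  1.587e+01 -1.000e-02]
[-25, 0, 9] [ 3.000e-02  1.287e+01 -1.000e-02]
[103.3, 0, 9] [ 0.01  0.04 -0.01]
t 11.05 q [-24.5  31.5  92.3   7.8  58.7 -23.3] tip in deck mm [1.036e+02 1.000e-01 8.900e+00] F deck [-7.96  1.76  1.19] grip 0.04973533546716968
rotvec left [-0.    -0.001 -0.001]
[-55, 0, 110] [  0.04  15.86 -10.11]
[-55, 0, 9] [ 3.000e-02  1.586e+01 -1.000e-02]
[-25, 0, 9] [ 3.000e-02  1.286e+01 -1.000e-02]
[103.3, 0, 9] [ 0.01  0.03 -0.01]
```

View pics/m6.png

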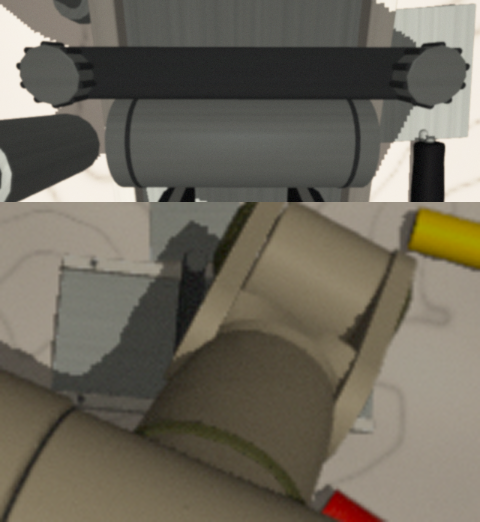

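The wrist view shows the roller's uphill edge on the bar's edge along its full length (mosaic row 99). The push is steady at about 7.6–8 N, against about 2.4 N while rolling, and the tip is at 103.7 mm against the 103.3 mm predicted. I hand in now.

```bash
python3 -c "
from h import *
print(env.close_job());state()"
```

```text
the job is handed in; nothing more can be done
None
the job is handed in; nothing more can be done
```

I pushed the steel roller up the ramp to the stop bar with the fingers open to 5 cm, and handed the job in at about 11 s with the fingers still pressing it. The interface gives no verdict, and I got no force reading after the hand-in.

- **Position:** The fingertips stood at 103.7 mm in the deck frame, against 103.3 mm predicted for contact with the stop.
- **Force:** The push held steady at about 7.6–8 N, compared with about 2.4 N while rolling. That is well below the 45 N at which the stop slips.
- **Squareness:** In the last wrist view the roller lay along the bar's whole edge with no gap, straight across the ramp.
- **Not confirmed:** The arm blocked the top view of the roller, so the final check rests on the wrist view and the force. The bystanders in view looked untouched; I did not measure them, or the stop bar, again at the end.
- **Refused calls:** My first two move calls were refused for missing keys before anything moved.

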